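# Blow out the big heat sink

## Task

Two identical air blow guns are clamped on their sides to the bench. Take the one whose nozzle points at the large finned heat sink, squeeze its trigger fully towards the grip, keep it squeezed for about a second to blow the dust out, then let go so that it springs back. Do not work the other gun's trigger (its nozzle points at a small square heat sink), and do not shift the large heat sink.

Things in the scene. Friction and masses are not known exactly. Their poses are not given: they have to be found in the camera images.
- air_gun: gun to use, lying on its side, mid-plane 70 mm up. Origin on the table under the squeezing place; z up, x as the nozzle points, y grip to barrel. Grip: bar along y (+50 to -60 mm), back face x = -22, front x = +4, 57 to 83 mm up, nothing under it. Barrel: along x at y = +60, x -55 to +77 mm, top 89 mm up, nozzle to x = +140. Base plate y +29 to +91, 10 mm high. Tape roll at x = +135
- air_gun_trigger (a joint): its trigger in rad: 0 at rest, 0.32 at the stop when squeezed; sprung, 1.7 N to start, 7 N at the stop. Dark steel blade 61 to 79 mm up before the grip; upright hinge pin at gun x = +18, y = +42 mm, tip at y = -40. At y = 0 its front is at x = +37 at rest, +23 squeezed: with the grip 59 and 45 mm over both, taken along gun x from above, a finger on each side
- spare_gun: the other gun, same sizes and frame, 0.27 m or more to one side; not to be used. A small square heat sink (45 x 45 x 18 mm) lies before its nozzle, a solder spool 36 mm high near its x = +135, y = -16 mm
- spare_gun_trigger (a joint): trigger angle of the other gun, rad, same as above; must stay at rest (0)
- heat_sink: large loose aluminium heat sink with fins, 100 x 75 x 35 mm, on the table before the nozzle of the gun to use, about 0.23 m from that gun's origin; origin at the centre of its underside, x along the 100 mm side, z up

How it is judged:
By the outcome, as a careful person would: the job done as asked, in the order asked, and still so for the second after the job is handed in, with the robot touching nothing.
It also fails if it takes over 32 s, if anything falls off the work surface, if the arm or the gripper's body presses on something with over 40 N, if the wrist force passes 120 N, or if a joint passes its speed limit or range.

## Robot

A 6-joint arm with a two-finger parallel gripper is mounted at the origin on a cart in front of the work surface, level with it; the furniture and walls round the work are solid. World frame = base frame: x ahead of the robot, y to its left, z up, the work surface at z = 0. Lengths are in m, angles in degrees, forces in N, time in s.
With the tool pointing down it reaches from about 0.4 to 0.825 m from the base axis. Payload 7 kg.
Tool frame: the origin (TCP) lies midway between the tips of the shut fingers; the grasp point (between the pads) lies 19 mm behind it; z points along the fingers, y is the line along which they close (so a half turn about z gives the same grasp; the last joint's range is limited). The gripper opens to 88 mm and grips with 3 to 60 N. Pads are 19 mm wide; open, the fingers measure 130 mm over their backs; the gripper's body (78 mm by 193 mm) begins 47 mm behind the grasp point.
Start: joints at [-50.3, 20.546, 0.682, 0, -70.136, -16.507], TCP at [0.266, -0.62, 0.227] pointing down, gripper open.
Joint ranges: [-176.03, 176.03], [-82.01, 121.73], [-58.28, 71.71], [-173.87, 95.51], [-174.79, -0.11], [-173.66, 173.66]. Speed limits (degrees/s): [136.94, 136.94, 172.46, 180, 180, 180].

## Interface

Orientations are given as [roll, pitch, yaw] about the fixed x, y, z axes, in that order (R = Rz(yaw) Ry(pitch) Rx(roll)).
In Python, from plant import r gives the robot as it stands. The module is installed in compiled form; this text tells all that it offers.
- The arm moves only by the tool play_rows, never from a script. Its argument "rows" is a list of rows, each an object with "slide": the shift along the tool's x, y, z as a fraction of full scale, a list of three; "delta_rot": the turn, a rotation vector about the tool's x, y, z as a fraction of full scale, a list of three; "fingers": the opening, from -1 (shut) to 1 (fully open). In form: [{"slide": [x, y, z], "delta_rot": [rx, ry, rz], "fingers": fingers}, ...]. A call has 1 to 8 rows; each row shifts and turns the commanded pose from where the row before left it, along the tool's axes as they then stand; what a row does not reach is not made up. Full scale, the value 1, is 0.15 m for a shift and 0.08 rad for a turn. A row lasts 1/8 s, in which the tool goes at most 62.5 mm and 10.7 degrees, less where a joint would pass 70% of its speed; a pose out of reach is approached as far as the arm can. A call with a number of a shift or a turn outside -1 to 1 is refused whole. A call with a gripper value outside its range is refused whole. The fingers move at their own pace and stop on an object; "squeeze" is the grip in N (left out, the last holds). Time passes only in rows, so rows that do not move let the fingers close. It gives the time, the measured TCP pose, the force, the opening and the grip force at its end, in the units of the state.
- r.get_state(): the state, without advancing time (a new reading comes with each control period).
- r.capture(name): name is "scene" or "side" or "wrist"; returns a dict with "image" (400x640x3 uint8, blue, green, red), "fx", "fy", "cx", "cy" (pixels), "R" (3x3) and "t" (3): a world point X has camera coordinates R X + t; the wrist camera has in their place "T_tool_cam" (4x4, takes a point from camera to tool coordinates, whose origin is the TCP and whose axes are the flange's). Camera axes: x right, y down, z forward; pixel columns grow to the right and rows downward; lengths in m; the calibration is good to about 2 mm. A picture is of the moment at which its call begins: read the wrist's pose just before it. There is no depth.
- r.close_job(): hands the job in; it is judged then, once.
The state is a dict: "time_s": time; "joints": joint angles; "qd": joint speeds; "joint_torque": joint torques, N m; "tcp_pos": TCP position; "eef_rot": TCP orientation; "contact_force": force on the tool from outside, world axes, zero at the start; "moment": the same for the moment, N m; "gripper_width": finger opening in m; "gripper_force": force on a finger pad.
Only numpy, scipy, OpenCV 4.12 (cv2) and the standard library are available. Lean on these libraries where they do the work, as an engineer would, in place of code of your own. Each camera call takes 0.05 s, during which the arm holds its last target. There are 200 camera calls.

## Working session

There is one attempt and no reset: what is moved stays moved. The work goes in short steps, Python scripts to look and compute and a tool call to move; the robot and the scene stay as the last step left them, time stands still between calls to the robot, and variables do not carry over. Pictures are saved under pics/ and viewed, at most 10 in all, crops included, and the job is handed in when it is done.

Besides the shell and the picture viewer there is one more tool, called as name([rows], argument=value, ...), one row to a line, values as JSON. play_rows: Moves the arm, as the interface text tells. Shift numbers are shares of 0.15 m and turn numbers shares of 0.08 rad, none past 1 either way. Its arguments: {"type":"object","properties":{"rows":{"type":"array"},"squeeze":{"type":"number"}},"required":["rows"]}

```bash
mkdir -p pics; cat > h.py <<'E'
import numpy as np, cv2
from plant import r
def ray(c,u,v,z):
    R=np.array(c["R"]);t=np.array(c["t"]).ravel()
    d=R.T@np.array([(u-c["cx"])/c["fx"],(v-c["cy"])/c["fy"],1]);o=-R.T@t
    return o+d*(z-o[2])/d[2]
E
python3 - <<'E'
from h import *
print(r.get_state())
for n in("scene","side"):
    c=r.capture(n);cv2.imwrite(f"pics/{n}.png",c["image"]);print(n,np.round(-np.array(c["R"]).T@np.array(c["t"]).ravel(),3),c["fx"])
E
```

```text
{'time_s': 0.0, 'joints': array([-5.02991072e+01,  2.05909679e+01,  6.31592579e-01, -2.03017928e-02,
       -7.01365126e+01, -1.65073647e+01]), 'qd': array([ 0.05197104, -0.1201589 ,  0.12905445,  0.01959914, -0.07361919,
       -0.05504973]), 'joint_torque': array([ 1.02642527e-03, -5.82721782e+01,  2.93051291e+01,  6.99727848e+00,
        6.74785028e-03, -1.34798138e-04]), 'tcp_pos': array([ 0.26561229, -0.61998413,  0.22561083]), 'eef_rot': array([ 1.79902641e+02, -8.94991350e-03, -1.56813378e+02]), 'contact_force': array([-0.13579948, -0.60708446, -0.52571661]), 'moment': array([-0.01377112,  0.00554919,  0.00351867]), 'gripper_force': 0.0, 'gripper_width': 0.08757018358085047}
scene [-0.076 -0.573  0.577] 396.7698760095351
side [0.29  0.646 0.609] 484.33066899346693
```

View pics/scene.png

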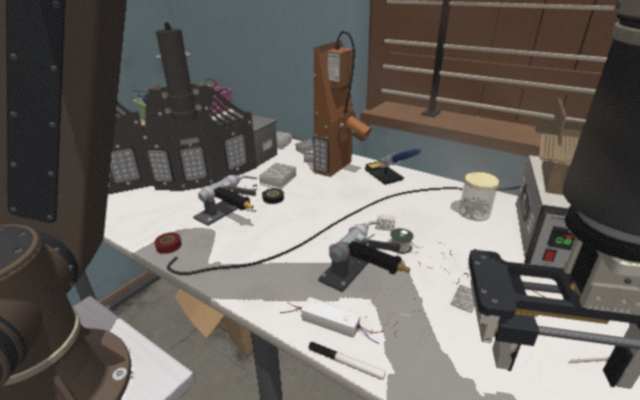

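View pics/side.png

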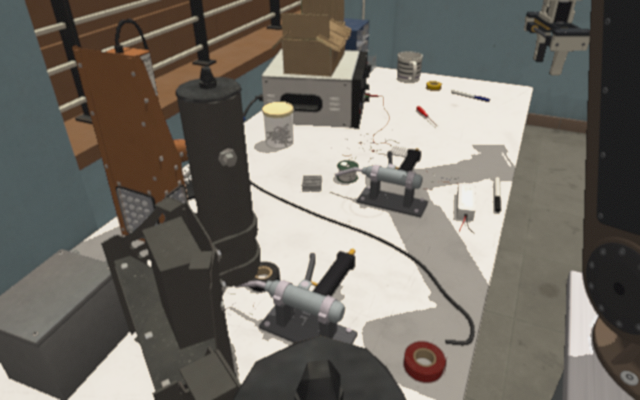

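The scene view shows the gun near (225,195) pointing at the large heat sink (278,175), with the brown tape roll at (273,196). That is the one to use. The other gun at (360,255) points at the small sink (385,222). In the side view the target is at (305,295). I'll enlarge both.

```bash
python3 - <<'E'
from h import *
a=cv2.imread("pics/scene.png")[150:240,180:310];b=cv2.imread("pics/side.png")[240:350,220:370]
a=cv2.resize(a,(780,540),interpolation=cv2.INTER_CUBIC);b=cv2.resize(b,(750,550),interpolation=cv2.INTER_CUBIC)
cv2.imwrite("pics/a.png",a);cv2.imwrite("pics/b.png",b)
E
```

```text
(no output)
```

View pics/a.png

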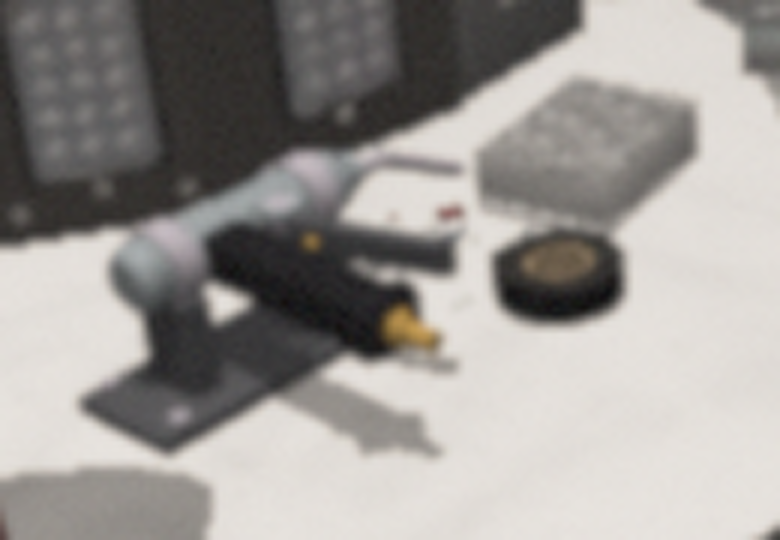

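View pics/b.png

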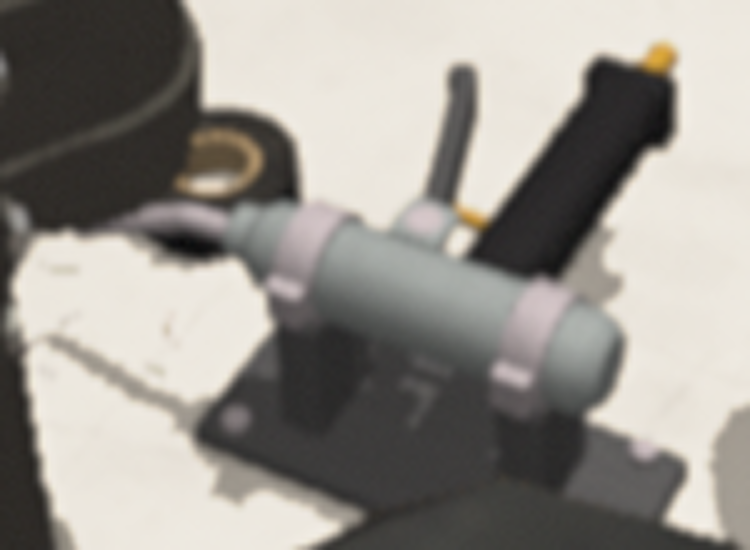

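```bash
cat >> h.py <<'E'
def fit(obs,x0):
    from scipy.optimize import least_squares
    def f(p):
        c,s=np.cos(p[2]),np.sin(p[2])
        return np.concatenate([np.array([p[0]+c*x-s*y,p[1]+s*x+c*y])-w[:2] for (x,y),w in obs])
    q=least_squares(f,x0,loss="soft_l1",f_scale=.005);return q.x,f(q.x).reshape(-1,2)
E
python3 - <<'E'
from h import *
S=r.capture("scene");D=r.capture("side")
P=[("rear",S,202.5,195.8,.07,(-.055,.06)),("tip",S,256.7,177.8,.07,(.14,.06)),("grip",S,244.5,204.2,.07,(-.009,-.06)),("trig",S,255.8,192,.07,(.047,-.04)),
("rear",D,341,313,.07,(-.055,.06)),("front",D,267,285.6,.07,(.077,.06)),("grip",D,347,259,.07,(-.009,-.06)),("trig",D,312,255.6,.075,(.047,-.04))]
ob=[]
for n,c,u,v,z,m in P:
    w=ray(c,u,v,z);print(n,np.round(w,3));ob.append((m,w))
for o in(ob,ob[:4],ob[4:]):
    x,e=fit(o,[.6,.1,0]);print(np.round(x,4),np.degrees(x[2]));print(np.round(e*1000).tolist())
for n,c,u,v in(("pl",S,193.3,217.5),("pl",S,208,225.3),("pl",D,260,327),("pl",D,357,333.6)):print(n,np.round(ray(c,u,v,.01),3))
print("sink top",np.round(ray(S,278,170,.035),3),"tape",np.round(ray(S,273,193.5,.02),3))
o2=[ray(S,*uv,.07) for uv in((352,232),(405,268))];print("spare",np.round(o2,3))
E
```

```text
rear [0.479 0.173 0.07 ]
tip [0.63  0.123 0.07 ]
grip [0.508 0.053 0.07 ]
trig [0.569 0.071 0.07 ]
rear [0.474 0.171 0.07 ]
front [0.603 0.164 0.07 ]
grip [0.51  0.053 0.07 ]
trig [0.566 0.074 0.075]
[ 0.523   0.1109 -0.0871] -4.988098978611838
[[-6.0, 2.0], [37.0, 36.0], [1.0, -1.0], [-3.0, -4.0], [-0.0, 4.0], [2.0, -0.0], [-1.0, -1.0], [0.0, -7.0]]
[ 0.5244  0.1079 -0.1618] -9.270710464194654
[[0.0, 3.0], [42.0, 22.0], [-2.0, -3.0], [-5.0, -10.0]]
[ 0.523   0.1114 -0.0638] -3.6565608917098977
[[-2.0, 4.0], [0.0, 2.0], [-0.0, -1.0], [1.0, -6.0]]
pl [0.454 0.194 0.01 ]
pl [0.45  0.134 0.01 ]
pl [0.602 0.198 0.01 ]
pl [0.455 0.148 0.01 ]
sink top [0.754 0.15  0.035] tape [0.653 0.087 0.02 ]
spare [[ 0.551 -0.227  0.07 ]
 [ 0.503 -0.372  0.07 ]]
```

```bash
python3 - <<'E'
from h import *
S=r.capture("scene");D=r.capture("side")
for c,u,v in((S,180,190),(S,256,167.5),(S,220,180),(D,225,285),(D,255,275)):print(np.round(ray(c,u,v,0),3))
s=r.get_state();N=16;dy=62.8/N
y=np.radians(s["eef_rot"][2]+dy*np.arange(N))
A=sum(np.array([[np.cos(a),np.sin(a)],[np.sin(a),-np.cos(a)]]) for a in y)
v=np.linalg.solve(A,np.array([.528,.10])-s["tcp_pos"][:2]);print(v/.15,-np.radians(dy)/.08)
E
```

```text
[0.543 0.361 0.   ]
[0.782 0.271 0.   ]
[ 0.654  0.306 -0.   ]
[0.714 0.131 0.   ]
[0.678 0.086 0.   ]
[-0.3205998   0.10025418] -0.856302164259718
```

play_rows([
  {"slide": [-0.32,0.1,0],"delta_rot": [0,0,-0.856],"fingers": 1},
  {"slide": [-0.32,0.1,0],"delta_rot": [0,0,-0.856],"fingers": 1},
  {"slide": [-0.32,0.1,0],"delta_rot": [0,0,-0.856],"fingers": 1},
  {"slide": [-0.32,0.1,0],"delta_rot": [0,0,-0.856],"fingers": 1},
  {"slide": [-0.32,0.1,0],"delta_rot": [0,0,-0.856],"fingers": 1},
  {"slide": [-0.32,0.1,0],"delta_rot": [0,0,-0.856],"fingers": 1},
  {"slide": [-0.32,0.1,0],"delta_rot": [0,0,-0.856],"fingers": 1},
  {"slide": [-0.32,0.1,0],"delta_rot": [0,0,-0.856],"fingers": 1},
])

```text
time_s: 1.3
tcp_pos: [0.4985, -0.2963, 0.2266]
eef_rot: [-180.0, 0.0, -125.3]
contact_force: [0.5, 0.1, -0.7]
gripper_width: 0.088
gripper_force: 0.0
```

play_rows([
  {"slide": [-0.32,0.1,0],"delta_rot": [0,0,-0.856],"fingers": 1},
  {"slide": [-0.32,0.1,0],"delta_rot": [0,0,-0.856],"fingers": 1},
  {"slide": [-0.32,0.1,0],"delta_rot": [0,0,-0.856],"fingers": 1},
  {"slide": [-0.32,0.1,0],"delta_rot": [0,0,-0.856],"fingers": 1},
  {"slide": [-0.32,0.1,0],"delta_rot": [0,0,-0.856],"fingers": 1},
  {"slide": [-0.32,0.1,0],"delta_rot": [0,0,-0.856],"fingers": 1},
  {"slide": [-0.32,0.1,0],"delta_rot": [0,0,-0.856],"fingers": 1},
  {"slide": [-0.32,0.1,0],"delta_rot": [0,0,-0.856],"fingers": 1},
])

```text
time_s: 2.3
tcp_pos: [0.5276, 0.1001, 0.2267]
eef_rot: [-180.0, 0.0, -93.9]
contact_force: [1.4, -0.3, -0.1]
gripper_width: 0.0873
gripper_force: 0.0
```

play_rows([
  {"slide": [0,0,0],"delta_rot": [0,0,0],"fingers": 1},
  {"slide": [0,0,0],"delta_rot": [0,0,0],"fingers": 1},
  {"slide": [0,0,0],"delta_rot": [0,0,0],"fingers": 1},
])

```text
time_s: 2.68
tcp_pos: [0.5279, 0.0975, 0.2266]
eef_rot: [180.0, -0.0, -94.1]
contact_force: [-0.1, -0.2, -0.5]
gripper_width: 0.0877
gripper_force: 0.0
```

```bash
python3 - <<'E'
from h import *
s=r.get_state();c=r.capture("wrist");print(s["time_s"],s["tcp_pos"],s["eef_rot"]);cv2.imwrite("pics/w.png",c["image"]);print(c["T_tool_cam"],c["fx"])
E
```

```text
2.675 [0.52788734 0.09752954 0.22655947] [ 1.79995418e+02 -6.23254299e-03 -9.41113963e+01]
[[ 5.11703831e-04 -9.61048618e-01 -2.76378891e-01  7.52846219e-02]
 [ 9.99999857e-01  5.34356739e-04 -6.65407868e-06  6.26551990e-04]
 [ 1.54079816e-04 -2.76378848e-01  9.61048755e-01 -1.58802213e-01]
 [ 0.00000000e+00  0.00000000e+00  0.00000000e+00  1.00000000e+00]] 353.6830155616635
```

View pics/w.png

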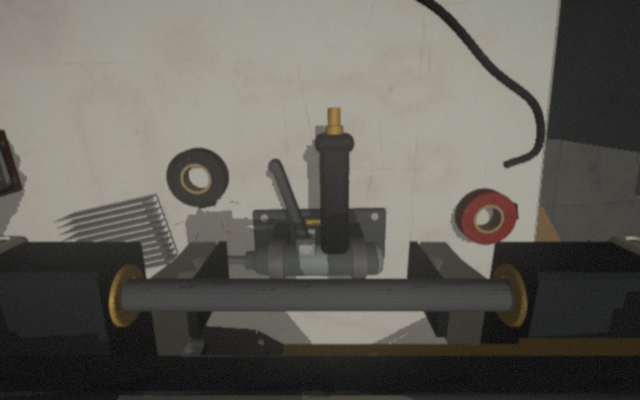

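The wrist view shows the gun between the fingers' span. The grip covers columns 321–348, the trigger tip is at (275,163), the barrel runs from (383,258) to (245,262), and the plate's front corners are (254,210) and (385,208).

```bash
cat >> h.py <<'E'
def wcam(s,c):
    from scipy.spatial.transform import Rotation as Ro
    T=np.eye(4);T[:3,:3]=Ro.from_euler("xyz",s["eef_rot"],degrees=True).as_matrix();T[:3,3]=s["tcp_pos"]
    I=np.linalg.inv(T@np.array(c["T_tool_cam"]));return dict(c,R=I[:3,:3],t=I[:3,3])
E
python3 - <<'E'
from h import *
s=r.get_state();c=wcam(s,r.capture("wrist"))
P=[(383.5,258,.07,(-.055,.06)),(245,262,.07,(.077,.06)),(334.5,150,.075,(-.009,-.055)),(334.5,225,.083,(-.009,.02)),(275,161,.07,(.047,-.04)),]
ob=[]
for u,v,z,m in P:
    w=ray(c,u,v,z);print(np.round(w,4));ob.append((m,w))
print("plate",ray(c,254,210,.01),ray(c,385,208,.01))
x,e=fit(ob,[.52,.11,-.07]);print(np.round(x,4),np.degrees(x[2]));print(np.round(e*1000,1).tolist())
g=lambda a:x[:2]+a*np.array([np.cos(x[2]),np.sin(x[2])])
for a in(.005,.0005):
    d=g(a)-s["tcp_pos"][:2];y=np.radians(s["eef_rot"][2]);print(g(a),"slide",np.array([np.cos(y)*d[0]+np.sin(y)*d[1],np.sin(y)*d[0]-np.cos(y)*d[1]])/.15)
E
```

```text
[0.4686 0.1739 0.07  ]
[0.6034 0.1685 0.07  ]
[0.5102 0.0652 0.075 ]
[0.5144 0.1319 0.083 ]
[0.5639 0.0719 0.07  ]
plate [0.6008595  0.13425637 0.01      ] [0.45556975 0.14232235 0.01      ]
[ 0.5214  0.1135 -0.0555] -3.182020443512865
[[1.3, 2.5], [-1.8, 0.6], [-0.8, -6.1], [-0.9, 2.1], [2.3, -1.0]]
[0.52642671 0.11323532] slide [-0.10440697  0.01749971]
[0.52193365 0.1134851 ] slide [-0.10391367  0.04749565]
```

play_rows([
  {"slide": [-0.09,0.01,0],"delta_rot": [0,0,-0.1],"fingers": 1},
  {"slide": [0,0,0.2],"delta_rot": [0,0,0],"fingers": 1},
  {"slide": [0,0,0.2],"delta_rot": [0,0,0],"fingers": 1},
  {"slide": [0,0,0.2],"delta_rot": [0,0,0],"fingers": 1},
  {"slide": [0,0,0],"delta_rot": [0,0,0],"fingers": 1},
])

```text
time_s: 3.4
tcp_pos: [0.526, 0.1114, 0.1346]
eef_rot: [179.8, -0.1, -93.6]
contact_force: [-0.2, -0.2, 0.8]
gripper_width: 0.0874
gripper_force: 0.0
```

```bash
python3 - <<'E'
from h import *
s=r.get_state();c=r.capture("wrist");print(s["time_s"],s["tcp_pos"],s["eef_rot"],s["contact_force"]);cv2.imwrite("pics/w2.png",c["image"])
E
```

```text
3.4 [0.52595544 0.1114107  0.13463923] [ 1.79779328e+02 -1.36635132e-01 -9.35987571e+01] [-0.21399519 -0.17612381  0.75404516]
```

View pics/w2.png

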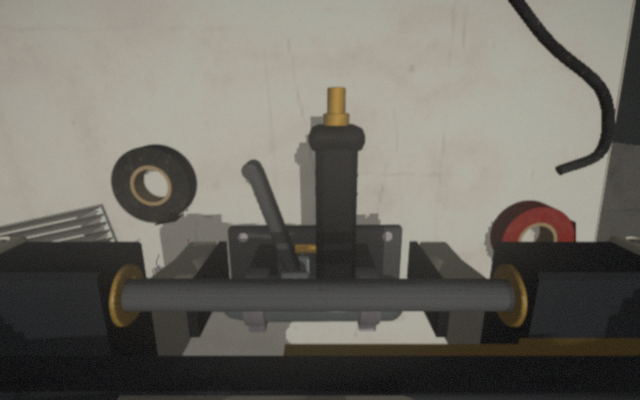

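The closer wrist view shows the grip at columns 316–357 and the trigger blade from (252,170) to (290,262), both between the fingers. I'll check the gun's x position with the sharper view.

```bash
python3 - <<'E'
from h import *
s=r.get_state();C=r.capture("wrist");c=wcam(s,C);g=cv2.GaussianBlur(cv2.cvtColor(C["image"],6),(3,3),0)
for v in(165,185,205,220):
    row=g[v,290:390].astype(int);d=np.diff(row);print(v,290+np.argmin(d[:40]),330+np.argmax(d[40:]),end=" ")
    a,b=290+np.argmin(d[:40])+.5,330+np.argmax(d[40:])+.5
    print(np.round([ray(c,a,v,.07)[:2],ray(c,b,v,.07)[:2],ray(c,(a+b)/2,v,.075)[:2]],4).tolist())
for u,v in((253,163),(287,240),(229,226),(401,226)):print(np.round(ray(c,u,v,.07 if u in(253,287) else .01),4))
E
```

```text
165 317 358 [[0.5243, 0.0766], [0.498, 0.0783], [0.5114, 0.0766]]
185 317 358 [[0.5251, 0.0898], [0.4984, 0.0915], [0.512, 0.0895]]
205 317 357 [[0.526, 0.1034], [0.4994, 0.1051], [0.5129, 0.1028]]
220 317 357 [[0.5266, 0.1139], [0.4998, 0.1156], [0.5134, 0.113]]
[0.5655 0.0728 0.07  ]
[0.5483 0.127  0.07  ]
[0.6037 0.1351 0.01  ]
[0.4568 0.1443 0.01  ]
```

play_rows([
  {"slide": [0,0,0.15],"delta_rot": [0,0,0],"fingers": 1},
  {"slide": [0,0,0.15],"delta_rot": [0,0,0],"fingers": 1},
  {"slide": [0,0,0.15],"delta_rot": [0,0,0],"fingers": 1},
  {"slide": [0,0,0.11],"delta_rot": [0,0,0],"fingers": 1},
  {"slide": [0,0,0],"delta_rot": [0,0,0],"fingers": 1},
])

```text
time_s: 4.12
tcp_pos: [0.5276, 0.1122, 0.053]
eef_rot: [-180.0, -0.0, -93.6]
contact_force: [0.2, -0.5, 0.0]
gripper_width: 0.0879
gripper_force: 0.0
```

play_rows([
  {"slide": [0,0.034,0],"delta_rot": [0,0,0],"fingers": 1},
  {"slide": [0,0,0],"delta_rot": [0,0,0],"fingers": 1},
  {"slide": [0,0,0],"delta_rot": [0,0,0],"fingers": 0.3},
  {"slide": [0,0,0],"delta_rot": [0,0,0],"fingers": 0.1},
  {"slide": [0,0,0],"delta_rot": [0,0,0],"fingers": 0.1},
], squeeze=20)

```text
time_s: 4.75
tcp_pos: [0.5231, 0.1125, 0.053]
eef_rot: [-179.9, 0.0, -93.5]
contact_force: [3.6, -2.6, -0.2]
gripper_width: 0.0631
gripper_force: 1.8
```

play_rows([
  {"slide": [0,0,0],"delta_rot": [0,0,0],"fingers": -0.2},
  {"slide": [0,0,0],"delta_rot": [0,0,0],"fingers": -0.2},
  {"slide": [0,0,0],"delta_rot": [0,0,0],"fingers": -0.2},
  {"slide": [0,0,0],"delta_rot": [0,0,0],"fingers": -0.2},
])

```text
time_s: 5.25
tcp_pos: [0.5231, 0.1121, 0.0529]
eef_rot: [-179.9, -0.0, -93.6]
contact_force: [4.7, -3.1, 1.6]
gripper_width: 0.0441
gripper_force: 20.0
```

play_rows([
  {"slide": [0,0,0],"delta_rot": [0,0,0],"fingers": -0.2},
  {"slide": [0,0,0],"delta_rot": [0,0,0],"fingers": -0.2},
  {"slide": [0,0,0],"delta_rot": [0,0,0],"fingers": -0.2},
  {"slide": [0,0,0],"delta_rot": [0,0,0],"fingers": -0.2},
  {"slide": [0,0,0],"delta_rot": [0,0,0],"fingers": -0.2},
  {"slide": [0,0,0],"delta_rot": [0,0,0],"fingers": -0.2},
  {"slide": [0,0,0],"delta_rot": [0,0,0],"fingers": -0.2},
])

```text
time_s: 6.12
tcp_pos: [0.523, 0.1121, 0.0529]
eef_rot: [-179.9, -0.0, -93.6]
contact_force: [5.9, -4.2, 0.7]
gripper_width: 0.044
gripper_force: 20.0
```

play_rows([
  {"slide": [0,0,0],"delta_rot": [0,0,0],"fingers": 1},
  {"slide": [0,0,0],"delta_rot": [0,0,0],"fingers": 1},
  {"slide": [0,0,0],"delta_rot": [0,0,0],"fingers": 1},
  {"slide": [0,-0.034,0],"delta_rot": [0,0,0],"fingers": 1},
  {"slide": [0,0,0],"delta_rot": [0,0,0],"fingers": 1},
])

```text
time_s: 6.75
tcp_pos: [0.5266, 0.1115, 0.0521]
eef_rot: [179.9, -0.1, -93.6]
contact_force: [-0.3, -0.4, 0.0]
gripper_width: 0.0857
gripper_force: 0.0
```

Squeezed to 44 mm and held for about 1.2 s, then released. Now I'll retreat straight up.

play_rows([
  {"slide": [0,0,-0.15],"delta_rot": [0,0,0],"fingers": 1},
  {"slide": [0,0,-0.3],"delta_rot": [0,0,0],"fingers": 1},
  {"slide": [0,0,-0.3],"delta_rot": [0,0,0],"fingers": 1},
  {"slide": [0,0,-0.3],"delta_rot": [0,0,0],"fingers": 1},
  {"slide": [0.1,0,-0.1],"delta_rot": [0,0,0],"fingers": 1},
  {"slide": [0,0,0],"delta_rot": [0,0,0],"fingers": 1},
  {"slide": [0,0,0],"delta_rot": [0,0,0],"fingers": 1},
])

```text
time_s: 7.62
tcp_pos: [0.5254, 0.0965, 0.2235]
eef_rot: [179.9, -0.1, -93.6]
contact_force: [0.1, -1.1, -0.7]
gripper_width: 0.0875
gripper_force: 0.0
```

```bash
python3 - <<'E'
from h import *
s=r.get_state();c=r.capture("wrist");print(s["time_s"],s["tcp_pos"],s["contact_force"]);cv2.imwrite("pics/w3.png",c["image"])
E
```

```text
7.625 [0.52541601 0.09650855 0.22354921] [ 0.1042184  -1.05906145 -0.65858247]
```

View pics/w3.png

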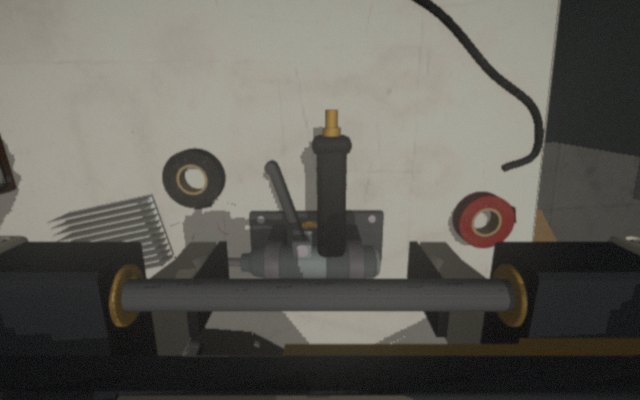

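The trigger is back at rest with its tip at (271,163), and the heat sink at (115,225) hasn't moved. Handing in.

```bash
python3 -c "
from plant import r
print(r.close_job())"
```

```text
the job is handed in; nothing more can be done
None
```

I squeezed the trigger of the gun facing the large heat sink until the fingers stopped at 44 mm (45 mm expected at the stop), held it about 1.2 s and let it spring back; the other gun and the heat sink weren't touched, and I handed the job in at about 7.6 s, though no verdict came back.

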